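# Drive the taper key of a sample carousel

### The job

The sample carousel is not yet keyed to its drive spindle: set the tapered steel key into the keyway between hub and spindle, flat side to the spindle and no more than finger-tight, and let go of it. Then tap it down with the brass drift (not with the gripper) a little at a time, lifting the drift off at least once on the way, until less than 4 mm is left between its head and the hub, and put the drift back in its bore in the wooden tool block. Leave the glassware and the other things on the desk where they are.

Things in the scene. Friction and masses are not known exactly. Their poses are not given: they have to be found in the camera images.
- carousel: Vial carousel, fixed. White housing 150x150x43 mm, display window on its -x side; above it two discs, 184 mm diameter (upper at height 66-70 mm) with vials (tops at 81 mm) on a 78 mm radius. In the middle the aluminium hub, 60 mm in diameter, top face at height 98 mm; the dark spindle in it, 30 mm in diameter, ends flush. Origin: centre of the underside, z up; the keyway is on the spindle's -x side.
- keyway (a point): Point on the spindle's flat, mid width of the keyway, level with the hub's top; axes as the carousel's. The keyway opens upward and lies from x = 0 (the flat) towards -x: 12 mm wide (y), 9.5 mm across (x) at the mouth, the outer wall closing in 1:10 going down (6 mm left at 35 mm depth), 49 mm deep; the side walls widen 3 mm each at the mouth as lead-ins.
- key: Tapered steel gib key, 70 g, loose, tip down in the tool block's square slot, same heading as the block. Blade 48 mm long, 10 mm wide (y), from 6 mm thick (x = 0 to -6 mm) at the tip growing 1:10 to 10.8 mm; head 14x14x20 mm on top (x = -11.5 to +2.5 mm), its underside 13 mm above the block. Origin: tip, mid width, on the flat face; z up to the head, x out of the flat face (tapered face looks to -x).
- key_top (a point): Centre of the top of the key's head, 68 mm above the tip and 4.5 mm from the flat face's plane: where it is struck.
- key_shoulder (a point): Point on the key's flat face at the underside of the head, 48 mm above the tip. In place it lies straight above point keyway, axes alike; its height above that is the gap under the head. The key goes finger-tight with a gap of about 8 to 12 mm; from there the hub's metal yields springily: a light tap of 5 to 8 N leaves about 6 mm, 12 to 16 N about 3 to 4 mm, 18 to 20 N about 2 mm, and friction holds it where it was driven.
- tool_block: Light wooden block, fixed, 64 x 156 x 45 mm (x, y, z), with 35 mm deep holes from above: a square slot for the key at y = +42 mm, a round bore for the drift at y = -42 mm, and two small empty bores between. Origin: centre of the underside.
- drift_bore (a point): Centre of the mouth of the drift's bore in the top of the tool block: diameter 22 mm, 35 mm deep, 1.5 mm chamfer.
- drift: Brass drift, a round bar 120 mm long and 20 mm in diameter (nose 14 mm in diameter over the lowest 8 mm, then a short cone), about 280 g, loose, standing nose down in the bore, 85 mm of it above the block (its top about 130 mm above the desk). Origin: centre of the nose's flat face (lower end); z along the bar.
- drift_top (a point): Centre of the upper end of the drift.
- flask_100: Volumetric flask, 61 mm wide, 205 mm tall, glass, loose, behind the carousel. Origin: centre of its underside. Leave alone.
- beaker_s: Small beaker, 40 mm wide, 45 mm high, loose, beside the flask. Origin: centre of its underside. Leave alone.
- tape_roll: Roll of clear tape lying flat, 80 mm wide, 19 mm high, loose, near the front edge. Origin: centre of its underside. Leave alone.
- septa_box: Small blue box, 55 x 55 x 24 mm, loose, at the right. Origin: centre of its underside. Leave alone.

How it is judged:
By the outcome, as a careful person would: the job done as asked, in the order asked, and still so for the second after the job is handed in, with the robot touching nothing.
It also fails if it takes over 58 s, if anything falls off the work surface, if the arm or the gripper's body presses on something with over 40 N, if the wrist force passes 120 N, or if a joint passes its speed limit or range.

### The arm

A 6-joint arm with a two-finger parallel gripper is mounted at the origin on a cart in front of the work surface, level with it; the furniture and walls round the work are solid. World frame = base frame: x ahead of the robot, y to its left, z up, the work surface at z = 0. Lengths are in m, angles in rad, forces in N, time in s.
With the tool pointing down it reaches from about 0.425 to 0.95 m from the base axis. Payload 14.7 kg.
Tool frame: the origin (TCP) lies at the very end of the fingers, on their centre line; the grasp point (between the pads) lies 19 mm behind it; z points along the fingers, y is the line along which they close (so a half turn about z gives the same grasp; the last joint's range is limited). The gripper opens to 85 mm and grips with 20 to 120 N. Pads are 22 mm wide; open, the fingers measure 114 mm over their backs; the gripper's body (76 mm by 85 mm) begins 54 mm behind the grasp point. The pads swing forward as they close: fully open they stand 13 mm farther back than shut.
Start: joints at [1.19, 0.48, 1.596, -0, 1.065, -0.047], TCP at [0.213, 0.614, 0.231] pointing down, gripper open.
Joint ranges: [-2.75, 2.75], [-0.82, 2.05], [0.23, 2.67], [-1.56, 4.7], [0.09, 2.69], [-2.92, 2.92]. Speed limits (rad/s): [1.89, 1.89, 2.39, 3.01, 3.01, 3.01].

### API

Orientations are given as a unit quaternion [x, y, z, w].
In Python, from plant import get_state, cams, ticket gives the robot as it stands.
- The arm moves only by the tool step_arm, never from a script. Its argument "commands" is a list of rows, each a list of 3 entries, a list of its own where there are three numbers: the shift along the tool's x, y, z in units of 30 mm (1.0 is 30 mm), then the turn, a rotation vector about the tool's x, y, z in units of 5 degrees (1.0 is 5 degrees), then the closure, from -1 (fully open) to 1 (shut). In form: [[[tx, ty, tz], [wx, wy, wz], claw], ...]. A call has 1 to 10 rows; each row is the pose to reach, as a shift and turn from the pose commanded when the call began, along the tool's axes at that moment; what a row does not reach only later rows make up. A row lasts 1/12 s, in which the tool goes at most 41.7 mm and 7.16 degrees, less where a joint would pass 70% of its speed; a pose out of reach is approached as far as the arm can. A call with a gripper value outside its range is refused whole. The fingers move at their own pace and stop on an object; the grip force is fixed at half the most. Time passes only in rows, so rows that repeat a pose let the fingers close. It gives the time, the measured TCP pose, the force, the opening and the grip force at its end, in the units of the state.
- get_state(): the state, without advancing time (a new reading comes with each control period).
- cams.grab_frame(name): name is "scene" or "top" or "wrist"; returns the picture (384x512x3 uint8, red, green, blue); there is no depth.
- cams.calibration(name): a dict with "mtx" (3x3 intrinsics, pixels), "k1" (the pictures are not rectified: a ray, as slopes to the right and down, at radius r is drawn at 1 + k1 r^2 times it, then the intrinsics apply), "camera_from_world" (4x4, takes a point from world to camera coordinates); the wrist camera has in their place "mount" (4x4, takes a point from camera to tool coordinates, whose origin is the TCP and whose axes are the flange's). Camera axes: x right, y down, z forward; pixel columns grow to the right and rows downward; lengths in m; the calibration is good to about 2 mm. A picture is of the moment at which its call begins: read the wrist's pose just before it. calibration takes no time and is no camera call.
- ticket.finish_job(): hands the job in; it is judged then, once.
The state is a dict: "time": time; "joints": joint angles; "joint_velocities": joint speeds; "tau": joint torques, N m; "tcp_pos": TCP position; "orientation": TCP orientation; "wrist_force": force on the tool from outside, world axes, zero at the start; "torque": the same for the moment, N m; "grip_width": finger opening in m; "finger_force": force on a finger pad.
Only numpy, scipy, OpenCV 4.12 (cv2) and the standard library are available. Lean on these libraries where they do the work, as an engineer would, in place of code of your own. Each camera call takes 0.05 s, during which the arm holds its last target. There are 200 camera calls.

## Working session

There is one attempt and no reset: what is moved stays moved. The work goes in short steps, Python scripts to look and compute and a tool call to move; the robot and the scene stay as the last step left them, time stands still between calls to the robot, and variables do not carry over. Pictures are saved under pics/ and viewed, at most 10 in all, crops included, and the job is handed in when it is done.

Besides the shell and the picture viewer there is one more tool, called as a command line: name --argument value ..., lists and objects as JSON in quotes. step_arm: Moves the arm, as the interface text tells. Its arguments: {"type":"object","properties":{"commands":{"type":"array","items":{"type":"array"}}},"required":["commands"]}

```bash
ls; mkdir -p pics; python3 - <<'E'
from plant import get_state,cams,ticket
import cv2,numpy as np
s=get_state();print(s)
for n in("scene","top"):
    im=cams.grab_frame(n);cv2.imwrite(f"pics/{n}0.png",im[:,:,::-1])
for n in("scene","top","wrist"):
    print(n,cams.calibration(n))
a=cv2.imread("pics/scene0.png");b=cv2.imread("pics/top0.png")
cv2.imwrite("pics/both0.png",cv2.resize(np.vstack([a,b]),None,fx=.78,fy=.78))
E
```

```text
pics
{'time': 0.0, 'joints': array([ 1.19038057e+00,  4.80820203e-01,  1.59686666e+00, -2.93878188e-05,
        1.06508037e+00, -4.66210952e-02]), 'joint_velocities': array([ 0.00014002,  0.00048857, -0.00103215, -0.00019916,  0.00069241,
       -0.00110898]), 'tau': array([-4.87903708e-04, -9.50594044e+01, -4.30187774e+01, -1.10924427e-04,
        1.23439694e-02,  4.62825938e-05]), 'tcp_pos': array([0.21281278, 0.6137498 , 0.23068262]), 'orientation': array([ 1.66116541e-01,  9.86105953e-01, -5.76677618e-04, -1.11888197e-04]), 'wrist_force': array([-0.29713271,  0.00121313,  0.37272647]), 'torque': array([0.05543324, 0.01801677, 0.00156555]), 'finger_force': 0.0, 'grip_width': 0.08574316196147594}
scene {'mtx': array([[405.34341703,   0.        , 258.19792449],
       [  0.        , 405.34341703, 190.16638245],
       [  0.        ,   0.        ,   1.        ]]), 'k1': -0.031531129071472895, 'camera_from_world': array([[ 7.99152750e-01, -6.01127992e-01, -1.41988424e-04,
        -4.15467298e-01],
       [-4.54878373e-01, -6.04570844e-01, -6.53895833e-01,
         3.72455456e-01],
   
[... 573 characters left out ...]
5e-01, -1.33630839e-03, -9.78745983e-01,
         9.84280436e-01],
       [ 0.00000000e+00,  0.00000000e+00,  0.00000000e+00,
         1.00000000e+00]])}
wrist {'mtx': array([[291.90115774,   0.        , 255.19064783],
       [  0.        , 291.90115774, 192.2875652 ],
       [  0.        ,   0.        ,   1.        ]]), 'k1': 0.01271269533544817, 'mount': array([[-9.53772097e-04, -9.51059910e-01, -3.09005076e-01,
         7.80854991e-02],
       [ 9.99999196e-01, -1.16516042e-03,  4.99558235e-04,
         2.02338226e-04],
       [-8.35150294e-04, -3.09004352e-01,  9.51060257e-01,
        -1.42113913e-01],
       [ 0.00000000e+00,  0.00000000e+00,  0.00000000e+00,
         1.00000000e+00]])}
```

View pics/both0.png

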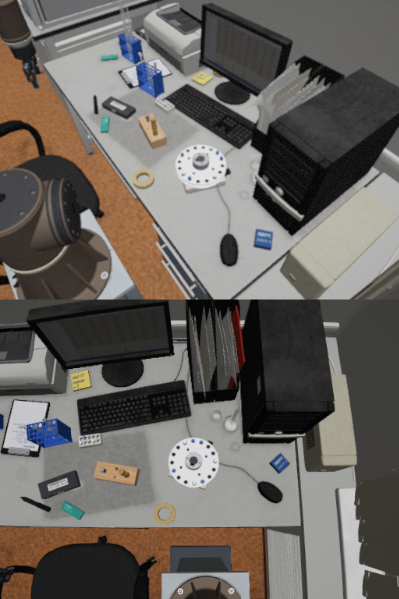

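The overview shows the wooden block left of the carousel in the top view, around (150,222), and the carousel around (248,208). I'll enlarge that area.

```bash
python3 - <<'E'
import cv2
a=cv2.imread("pics/top0.png")[150:290,110:310]
cv2.imwrite("pics/c1.png",cv2.resize(a,None,fx=4,fy=4,interpolation=cv2.INTER_CUBIC))
a=cv2.imread("pics/scene0.png")[130:255,165:325]
cv2.imwrite("pics/c2.png",cv2.resize(a,None,fx=4.8,fy=4.8,interpolation=cv2.INTER_CUBIC))
E
```

```text
(no output)
```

View pics/c1.png

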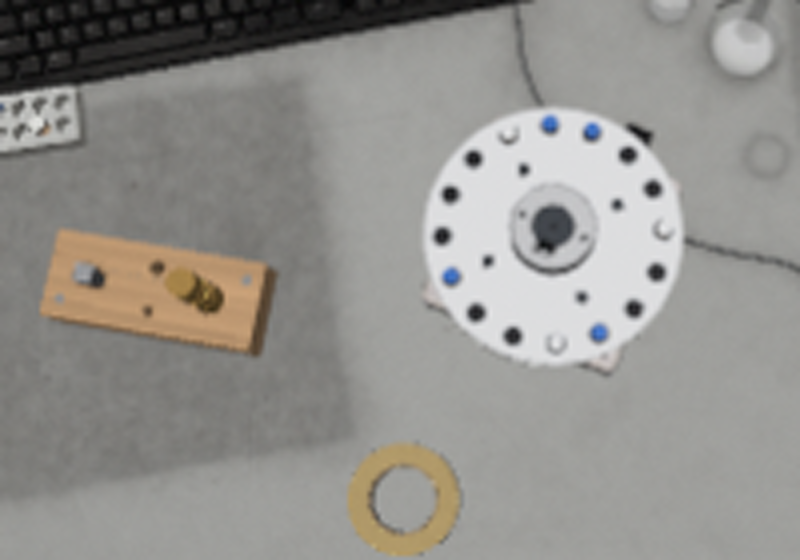

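View pics/c2.png

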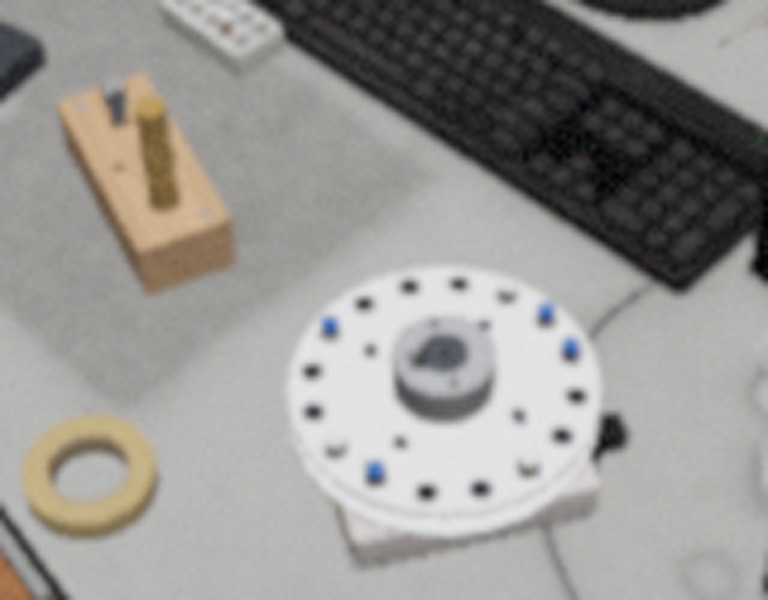

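Top crop: the block's top face has corners (60,230), (272,265), (253,352) and (42,318). The key head is at (88,272), the drift top at (183,283), the hub at (554,226), and the keyway at about (545,245).

```bash
cat > h.py <<'E'
import numpy as np, cv2
from scipy.spatial.transform import Rotation as R
from plant import get_state,cams,ticket
def T(s):
    M=np.eye(4);M[:3,:3]=R.from_quat(s["orientation"]).as_matrix();M[:3,3]=s["tcp_pos"];return M
def cam(n,s=None):
    c=cams.calibration(n)
    E=c["camera_from_world"] if n!="wrist" else np.linalg.inv(T(s)@c["mount"])
    return c["mtx"],c["k1"],E
def px2w(n,uv,z,s=None):
    K,k,E=cam(n,s)
    m=cv2.undistortPoints(np.array([[uv]],float),K,np.array([k,0,0,0.]))[0,0]
    W=np.linalg.inv(E);d=W[:3,:3]@[m[0],m[1],1];o=W[:3,3]
    return o+d*(z-o[2])/d[2]
def w2px(n,P,s=None):
    K,k,E=cam(n,s)
    r=cv2.projectPoints(np.atleast_2d(P).astype(float),cv2.Rodrigues(E[:3,:3])[0],E[:3,3],K,np.array([k,0,0,0.]))[0]
    return r[:,0]
def to_tool(target,axis_y=None,s=None):
    """shift in 30mm units in tool axes to bring TCP to target; also yaw turn to line y"""
    s=s or get_state();A=T(s)[:3,:3]
    out=A.T@(np.array(target)-s["tcp_pos"])/.03
    if axis_y is not None:
        v=A.T@np.array([np.cos(axis_y),np.sin(axis_y),0]);a=np.degrees(np.arctan2(-v[0],v[1]))
        a=(a+90)%180-90
        return out.round(3),a/5
    return out.round(3)
E
python3 - <<'E'
from h import *
def c1(u,v,z): return px2w("top",(110+u/4-.4,150+v/4-.4),z)
def c2(u,v,z): return px2w("scene",(165+u/4.8-.4,130+v/4.8-.4),z)
cs=[c1(*p,.045) for p in[(60,230),(272,265),(253,352),(42,318)]]
print("corners",np.round(cs,4),np.mean(cs,0))
print("head",c1(86,270,.078),c2(115,90,.078),"drift",c1(183,283,.130),c2(151,105,.13))
print("hub",c1(554,226,.098),c2(444,352,.098),"disc",c1(553,236,.07),c2(445,395,.07),"kw",c1(545,244,.098))
E
```

```text
corners [[0.5535 0.3992 0.045 ]
 [0.5269 0.2423 0.045 ]
 [0.4642 0.2541 0.045 ]
 [0.489  0.4086 0.045 ]] [0.50840165 0.32605767 0.045     ]
head [0.51880593 0.36760879 0.078     ] [0.51595212 0.36389728 0.078     ] drift [0.50179421 0.28521851 0.13      ] [0.50408042 0.2867389  0.13      ]
hub [0.54454081 0.03888244 0.098     ] [0.54661811 0.04055412 0.098     ] disc [0.54252008 0.0394523  0.07      ] [0.54132454 0.03262236 0.07      ] kw [0.53204563 0.04514702 0.098     ]
```

```bash
python3 - <<'E'
from h import *
print(to_tool([.517,.366,.15],np.radians(80.6)))
E
```

```text
(array([-12.286,  -4.478,   2.695]), np.float64(-1.945147147841891))
```

step_arm --commands '[[[-1.2,-0.45,0.27],[0,0,-0.2],-1],[[-2.6,-0.95,0.57],[0,0,-0.4],-1],[[-3.9,-1.42,0.86],[0,0,-0.6],-1],[[-5.2,-1.9,1.14],[0,0,-0.85],-1],[[-6.5,-2.37,1.43],[0,0,-1.05],-1],[[-7.8,-2.84,1.71],[0,0,-1.25],-1],[[-9.1,-3.3,2.0],[0,0,-1.5],-1],[[-10.4,-3.8,2.28],[0,0,-1.7],-1],[[-11.5,-4.2,2.53],[0,0,-1.85],-1],[[-12.3,-4.48,2.7],[0,0,-1.95],-1]]'

```text
time: 0.93
tcp_pos: [0.5195, 0.3635, 0.1492]
orientation: [0.082, 0.997, -0.0, -0.0]
wrist_force: [-1.0, -0.1, -0.0]
grip_width: 0.0854
finger_force: 0.0
```

step_arm --commands '[[[0,0,0],[0,0,0],-0.4],[[0,0,0],[0,0,0],-0.4],[[0,0,0],[0,0,0],-0.4],[[0,0,0],[0,0,0],-0.4],[[0,0,0],[0,0,0],-0.4]]'

```text
time: 1.35
tcp_pos: [0.5167, 0.3671, 0.1505]
orientation: [0.081, 0.997, 0.0, 0.0]
wrist_force: [-0.1, 0.1, -0.3]
grip_width: 0.0599
finger_force: 0.0
```

```bash
python3 - <<'E'
from h import *
s=get_state();im=cams.grab_frame("wrist");cv2.imwrite("pics/w1.png",im[:,:,::-1])
print(s["tcp_pos"],s["time"],s["joint_velocities"].round(3),s["wrist_force"],s["grip_width"])
import pickle;pickle.dump(s,open("s1.pkl","wb"))
print(w2px("wrist",[[.517,.366,.078],[.503,.286,.13]],s))
cv2.imwrite("pics/w1b.png",cv2.resize(im[:,:,::-1],None,fx=1.55,fy=1.55,interpolation=cv2.INTER_CUBIC))
E
```

```text
[0.51671734 0.36714122 0.15053402] 1.35 [ 0.001 -0.001 -0.    -0.002 -0.001 -0.001] [-0.14282701  0.14599414 -0.27936081] 0.05987773883308583
[[253.66192615 202.92915499]
 [120.21412563 231.04664482]]
```

View pics/w1b.png

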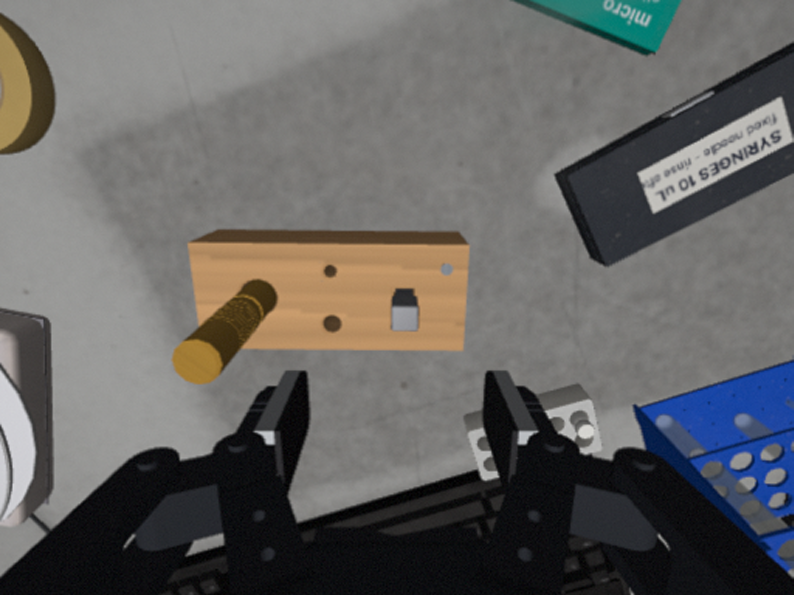

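Wrist view: the key head's top face is centred at (404.5,317)/1.55 and the drift top at (199,362)/1.55. The block's edges are level, so the heading is right to about 0.5°.

```bash
python3 - <<'E'
from h import *
import pickle
s=pickle.load(open("s1.pkl","rb"))
k=px2w("wrist",(404.5/1.55-.2,317/1.55-.2),.078,s);d=px2w("wrist",(199/1.55-.2,362/1.55-.2),.130,s)
print(k,d,np.degrees(np.arctan2(*(k-d)[[1,0]])),np.linalg.norm((k-d)[:2]))
for p in[(330,271),(332,323),(190,243),(467,244.5),(464,350)]: print(px2w("wrist",(p[0]/1.55-.2,p[1]/1.55-.2),.045,s))
print(to_tool([k[0],k[1],.057],np.radians(80.3)))
E
```

```text
[0.51904752 0.37130485 0.078     ] [0.50528912 0.29031793 0.13      ] 80.35840742156964 0.08214727694048614
[0.49708547 0.33286684 0.045     ]
[0.52803475 0.32752559 0.045     ]
[0.46896646 0.26003165 0.045     ]
[0.49460808 0.41086924 0.045     ]
[0.55779143 0.40179467 0.045     ]
(array([-0.051,  0.149,  3.119]), np.float64(0.08120957994399873))
```

step_arm --commands '[[[-0.02,0.08,0.8],[0,0,0.08],0.2],[[-0.05,0.15,1.6],[0,0,0.08],0.2],[[-0.05,0.15,2.0],[0,0,0.08],0.2],[[-0.05,0.15,2.2],[0,0,0.08],0.2],[[-0.05,0.15,2.3],[0,0,0.08],0.2],[[-0.05,0.15,2.3],[0,0,0.08],0.2],[[-0.05,0.15,2.3],[0,0,0.08],0.2]]'

```text
time: 1.98
tcp_pos: [0.5201, 0.3707, 0.0821]
orientation: [0.085, 0.996, 0.0, 0.0]
wrist_force: [0.7, -0.4, -0.2]
grip_width: 0.0344
finger_force: 0.0
```

```bash
python3 - <<'E'
from h import *
s=get_state();im=cams.grab_frame("wrist")[:,:,::-1]
import pickle;pickle.dump(s,open("s2.pkl","wb"))
print(s["tcp_pos"],s["grip_width"])
cv2.imwrite("pics/w2.png",cv2.resize(im[150:300,160:350],None,fx=4,fy=4,interpolation=cv2.INTER_CUBIC))
E
```

```text
[0.52008504 0.37073852 0.08214628] 0.03439126541425324
```

View pics/w2.png

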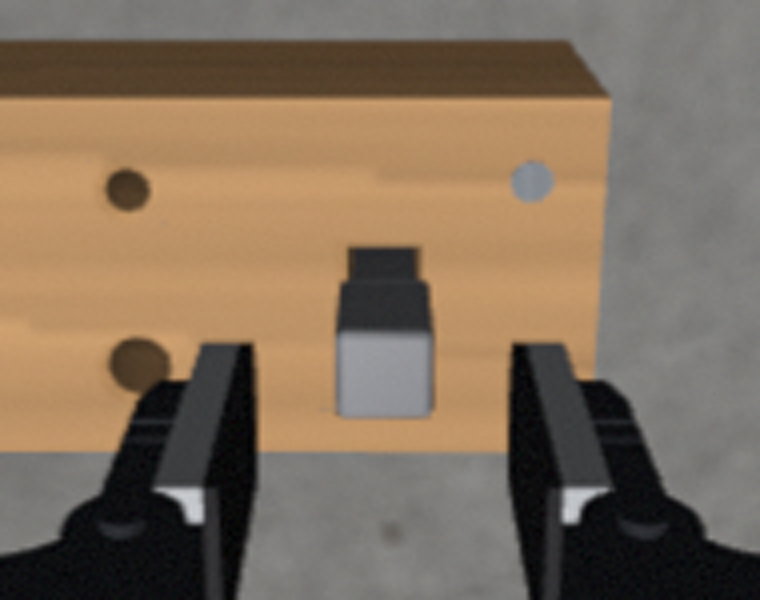

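The key is centred between the fingers: head centre (385,374) and finger mid 383 in the crop.

```bash
python3 - <<'E'
from h import *
import pickle
s=pickle.load(open("s2.pkl","rb"))
k=px2w("wrist",(384.5/4+160-.4,374/4+150-.4),.078,s);print(k,to_tool([k[0],k[1],.057],np.radians(80.3),s))
E
```

```text
[0.51946019 0.37121357 0.078     ] (array([0.024, 0.012, 0.838]), np.float64(-0.01395197129393182))
```

Aligned. I'll descend and close.

step_arm --commands '[[[0.02,0.01,0.5],[0,0,0],0.2],[[0.02,0.01,0.84],[0,0,0],0.4],[[0.02,0.01,0.84],[0,0,0],0.6],[[0.02,0.01,0.84],[0,0,0],0.7],[[0.02,0.01,0.84],[0,0,0],0.8],[[0.02,0.01,0.84],[0,0,0],1],[[0.02,0.01,0.84],[0,0,0],1],[[0.02,0.01,0.84],[0,0,0],1]]'

```text
time: 2.7
tcp_pos: [0.5194, 0.3709, 0.0565]
orientation: [0.085, 0.996, 0.0, 0.0]
wrist_force: [0.0, -0.1, -0.3]
grip_width: 0.0125
finger_force: 60.0
```

step_arm --commands '[[[0,0,-0.5],[0,0,0],1],[[0,0,-1.5],[0,0,0],1],[[0,0,-2.7],[0,0,0],1],[[0,0,-4.0],[0,0,0],1],[[0,0,-5.0],[0,0,0],1],[[0,0,-5.5],[0,0,0],1],[[0,0,-5.5],[0,0,0],1]]'

```text
time: 3.28
tcp_pos: [0.5209, 0.372, 0.2256]
orientation: [0.085, 0.996, 0.002, 0.003]
wrist_force: [0.6, 0.1, -0.6]
grip_width: 0.013
finger_force: 60.2
```

```bash
python3 - <<'E'
from h import *
s=get_state();print(s["tcp_pos"],s["grip_width"],s["wrist_force"],to_tool([.526,.048,.2],np.radians(69)))
E
```

```text
[0.52092395 0.37197025 0.22564567] 0.012956505136869554 [ 0.60050954  0.1199849  -0.57579548] (array([ -1.996, -10.617,   0.817]), np.float64(2.24508419266603))
```

step_arm --commands '[[[-0.2,-1.1,0],[0,0,0.2],1],[[-0.45,-2.3,0],[0,0,0.5],1],[[-0.7,-3.6,0],[0,0,0.8],1],[[-0.9,-4.9,0],[0,0,1.1],1],[[-1.15,-6.2,0],[0,0,1.4],1],[[-1.4,-7.5,0],[0,0,1.7],1],[[-1.65,-8.7,0.2],[0,0,2.0],1],[[-1.8,-9.6,0.4],[0,0,2.25],1],[[-1.95,-10.3,0.6],[0,0,2.25],1],[[-2.0,-10.62,0.8],[0,0,2.25],1]]'

```text
time: 4.12
tcp_pos: [0.5237, 0.0441, 0.1962]
orientation: [0.183, 0.983, -0.0, -0.0]
wrist_force: [0.4, 0.1, -0.2]
grip_width: 0.0125
finger_force: 60.2
```

step_arm --commands '[[[0,0,0],[0,0,0],1],[[0,0,0],[0,0,0],1],[[0,0,0],[0,0,0],1]]'

```text
time: 4.37
tcp_pos: [0.5242, 0.0475, 0.1969]
orientation: [0.182, 0.983, 0.0, -0.0]
wrist_force: [0.5, -0.3, -0.9]
grip_width: 0.0125
finger_force: 60.2
```

```bash
python3 - <<'E'
from h import *
s=get_state();im=cams.grab_frame("wrist")[:,:,::-1]
import pickle;pickle.dump(s,open("s3.pkl","wb"))
print(s["tcp_pos"],s["grip_width"],s["wrist_force"])
cv2.imwrite("pics/w3full.png",im)
cv2.imwrite("pics/w3.png",cv2.resize(im[110:290,140:380],None,fx=3.3,fy=3.3,interpolation=cv2.INTER_CUBIC))
E
```

```text
[0.52422084 0.04751635 0.19694209] 0.012534602228155365 [ 0.45932758 -0.31760478 -0.85624103]
```

View pics/w3.png

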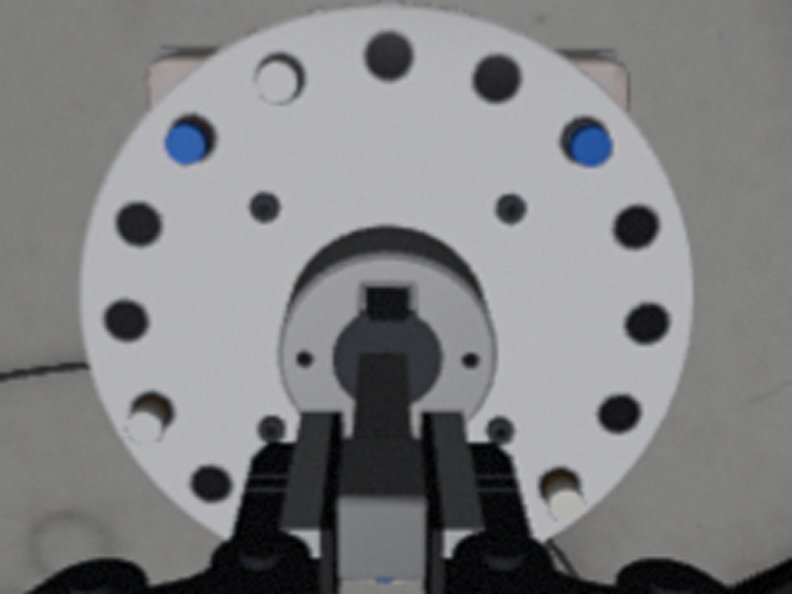

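The wrist view shows the keyway mouth centred at u≈387.5, with the outer wall at v≈287 and the flat at v≈319. The key's tip edge (tapered side) spans u 360–407 at v≈353. The two heading lines are parallel.

```bash
python3 - <<'E'
from h import *
import pickle
s=pickle.load(open("s3.pkl","rb"))
f=lambda u,v,z:px2w("wrist",(u/3.3+140-.35,v/3.3+110-.35),z,s)
A=T(s)[:3,:3];tz=s["tcp_pos"][2]-.0465
tl=lambda p:(A.T@(p-s["tcp_pos"])*1e3).round(2)
print("outer",tl(f(387.5,287,.098)),"flat",tl(f(387.5,319,.098)),"hubc",tl(f(387.5,359.5,.098)),"holes",tl(f(304,358,.098)),tl(f(470,360,.098)))
print("tip",tl(f(360,353,tz)),tl(f(407,353,tz)),"hubedges",tl(f(279,355,.098)),tl(f(497,355,.098)), "head",tl(f(381,497,s["tcp_pos"][2]+.0215)))
print(A.round(4))
E
```

```text
outer [-4.2   2.   98.94] flat [-13.23   2.01  98.94] hubc [-24.95   2.03  98.93] holes [-24.48 -20.59  98.93] [-25.13  24.39  98.94]
tip [-1.04 -4.18 46.5 ] [-1.05  5.76 46.5 ] hubedges [-23.59 -27.33  98.93] [-23.67  31.65  98.94] head [  5.34   0.23 -21.5 ]
[[-9.336e-01  3.584e-01 -3.000e-04]
 [ 3.584e-01  9.336e-01  2.000e-04]
 [ 4.000e-04  1.000e-04 -1.000e+00]]
```

step_arm --commands '[[[-0.1,0.02,0.2],[0,0,0],1],[[-0.19,0.04,0.7],[0,0,0],1],[[-0.19,0.04,1.2],[0,0,0],1],[[-0.19,0.04,1.5],[0,0,0],1],[[-0.19,0.04,1.65],[0,0,0],1],[[-0.19,0.04,1.65],[0,0,0],1],[[-0.19,0.04,1.65],[0,0,0],1]]'

```text
time: 5.0
tcp_pos: [0.5301, 0.046, 0.1477]
orientation: [0.182, 0.983, -0.0, -0.0]
wrist_force: [-0.1, 0.6, -1.1]
grip_width: 0.0128
finger_force: 60.2
```

```bash
python3 - <<'E'
from h import *
s=get_state();im=cams.grab_frame("wrist")[:,:,::-1]
import pickle;pickle.dump(s,open("s4.pkl","wb"))
print(s["tcp_pos"],s["grip_width"],s["wrist_force"])
cv2.imwrite("pics/w4.png",cv2.resize(im[170:290,175:335],None,fx=5,fy=5,interpolation=cv2.INTER_CUBIC))
E
```

```text
[0.53010151 0.04601348 0.1477242 ] 0.012838119868557677 [-0.08773685  0.62185114 -1.10903841]
```

View pics/w4.png

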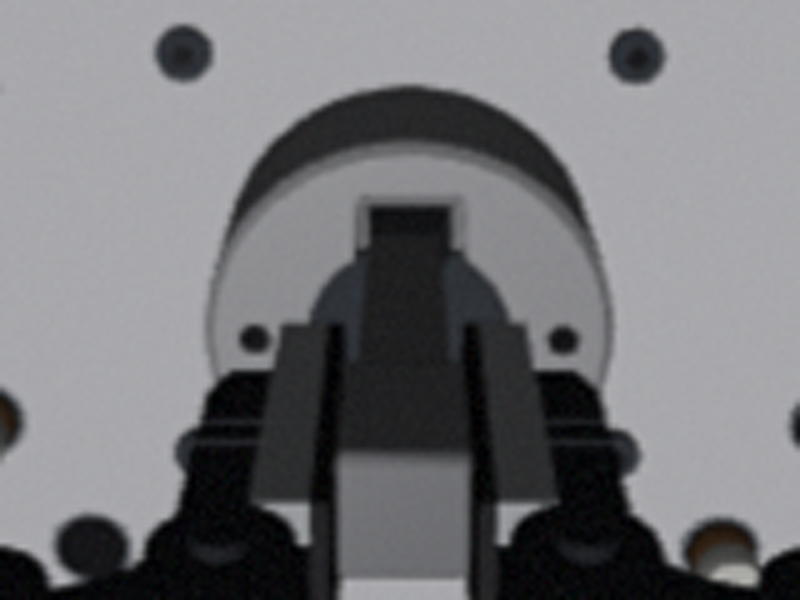

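Closer view: the keyway centre is u≈410.5 with the outer wall at v≈204. The key tip's centre is u≈407 and its edge is at v≈235.

```bash
python3 - <<'E'
from h import *
import pickle
s=pickle.load(open("s4.pkl","rb"))
f=lambda u,v,z:px2w("wrist",(u/5+175-.4,v/5+170-.4),z,s)
A=T(s)[:3,:3];tz=s["tcp_pos"][2]-.0465
tl=lambda p:(A.T@(p-s["tcp_pos"])*1e3).round(2)
print("outer",tl(f(411,204,.098)),tl(f(411,199,.098)),"sides",tl(f(356,220,.098)),tl(f(466,220,.098)),"holes",tl(f(254,338,.098)),tl(f(564,340,.098)),"flat",tl(f(411,250,.098)))
print("tip",tl(f(367,235,tz)),tl(f(447,235,tz)),"exp tip edge px",)
q=s["tcp_pos"]+A@np.array([-1.04e-3,.0008,.0465]);p=w2px("wrist",q,s)[0];print((p-[175,170]+.4)*5)
# gradient search for tip edge in column band
im=cv2.imread("pics/w4.png",0);print(im[195:270:3,390:430].mean(1).round(0))
E
```

```text
outer [ 2.34  1.46 49.72] [ 3.09  1.46 49.72] sides [-0.08 -6.32 49.72] [-0.1   9.25 49.72] holes [-18.53 -21.35  49.72] [-18.92  23.74  49.72] flat [-4.7   1.47 49.72]
tip [-1.03 -4.7  46.5 ] [-1.04  6.47 46.5 ] exp tip edge px
[406.3834127  235.04891403]
[126. 111. 105.  76.  44.  24.  15.  17.  18.  18.  18.  18.  19.  23.
  27.  29.  29.  30.  30.  30.  29.  29.  30.  30.  29.]
```

step_arm --commands '[[[0.025,0.015,0],[0,0,0],1],[[0.025,0.015,0.1],[0,0,0],1],[[0.025,0.015,0.2],[0,0,0],1],[[0.025,0.015,0.3],[0,0,0],1],[[0.025,0.015,0.3],[0,0,0],1]]'

```text
time: 5.47
tcp_pos: [0.5291, 0.0464, 0.138]
orientation: [0.182, 0.983, -0.0, -0.0]
wrist_force: [0.0, 0.8, -1.3]
grip_width: 0.0126
finger_force: 60.2
```

step_arm --commands '[[[0,0,0.1],[0,0,0],1],[[0,0,0.2],[0,0,0],1],[[0,0,0.3],[0,0,0],1],[[0,0,0.4],[0,0,0],1],[[0,0,0.5],[0,0,0],1],[[0,0,0.55],[0,0,0],1],[[0,0,0.55],[0,0,0],1]]'

```text
time: 6.05
tcp_pos: [0.5299, 0.0464, 0.1219]
orientation: [0.182, 0.983, 0.0, 0.0]
wrist_force: [3.9, -1.3, -3.2]
grip_width: 0.0124
finger_force: 60.1
```

step_arm --commands '[[[-0.02,0,0],[0,0,0],1],[[-0.035,0,0],[0,0,0],1],[[-0.035,0,0.05],[0,0,0],1],[[-0.035,0,0.1],[0,0,0],1],[[-0.035,0,0.1],[0,0,0],1]]'

```text
time: 6.47
tcp_pos: [0.5304, 0.046, 0.1189]
orientation: [0.182, 0.983, -0.0, 0.0]
wrist_force: [2.3, -0.2, -1.8]
grip_width: 0.0129
finger_force: 60.2
```

step_arm --commands '[[[-0.015,0,0],[0,0,0],1],[[-0.02,0,0.05],[0,0,0],1],[[-0.02,0,0.1],[0,0,0],1],[[-0.02,0,0.15],[0,0,0],1],[[-0.02,0,0.2],[0,0,0],1],[[-0.02,0,0.2],[0,0,0],1]]'

```text
time: 6.97
tcp_pos: [0.5311, 0.0458, 0.1128]
orientation: [0.182, 0.983, -0.0, 0.0]
wrist_force: [1.9, -0.9, -1.0]
grip_width: 0.0122
finger_force: 60.2
```

step_arm --commands '[[[-0.01,0,0.03],[0,0,0],1],[[-0.015,0,0.06],[0,0,0],1],[[-0.015,0,0.09],[0,0,0],1],[[-0.015,0,0.1],[0,0,0],1],[[-0.015,0,0.1],[0,0,0],1]]'

```text
time: 7.38
tcp_pos: [0.5314, 0.0457, 0.11]
orientation: [0.182, 0.983, -0.0, -0.0]
wrist_force: [1.1, -0.4, -1.3]
grip_width: 0.0126
finger_force: 60.2
```

step_arm --commands '[[[-0.005,0,0.03],[0,0,0],1],[[-0.005,0,0.05],[0,0,0],1],[[-0.005,0,0.05],[0,0,0],1]]'

```text
time: 7.63
tcp_pos: [0.5316, 0.0456, 0.1085]
orientation: [0.182, 0.983, -0.0, 0.0]
wrist_force: [1.8, -0.8, -1.2]
grip_width: 0.0126
finger_force: 60.2
```

step_arm --commands '[[[0,0,0.03],[0,0,0],1],[[0,0,0.03],[0,0,0],1]]'

```text
time: 7.8
tcp_pos: [0.5316, 0.0456, 0.1077]
orientation: [0.182, 0.983, 0.0, 0.0]
wrist_force: [1.1, -0.9, -1.4]
grip_width: 0.0127
finger_force: 60.3
```

step_arm --commands '[[[0,0,0.02],[0,0,0],1],[[0,0,0.03],[0,0,0],1],[[0,0,0.03],[0,0,0],1]]'

```text
time: 8.05
tcp_pos: [0.5317, 0.0456, 0.1069]
orientation: [0.182, 0.983, 0.0, 0.0]
wrist_force: [1.7, -0.6, 0.9]
grip_width: 0.0124
finger_force: 60.5
```

step_arm --commands '[[[0,0,0.02],[0,0,0],1],[[0,0,0.02],[0,0,0],1]]'

```text
time: 8.22
tcp_pos: [0.5318, 0.0456, 0.1062]
orientation: [0.182, 0.983, 0.0, 0.0]
wrist_force: [2.3, -1.1, 2.9]
grip_width: 0.0129
finger_force: 60.7
```

Finger-tight (about 4 N, gap about 10 mm). Next I release the key and lift off.

step_arm --commands '[[[0,0,0],[0,0,0],0.5],[[0,0,0],[0,0,0],0.2],[[0,0,0],[0,0,0],0.1],[[0,0,0],[0,0,0],0],[[0,0,-0.7],[0,0,0],0],[[0,0,-1.8],[0,0,0],0],[[0,0,-3.0],[0,0,0],0],[[0,0,-4.1],[0,0,0],0],[[0,0,-4.1],[0,0,0],0],[[0,0,-4.1],[0,0,0],0]]'

```text
time: 9.05
tcp_pos: [0.5325, 0.0457, 0.231]
orientation: [0.182, 0.983, 0.0, 0.002]
wrist_force: [0.1, -0.5, -0.5]
grip_width: 0.0426
finger_force: 0.0
```

```bash
python3 - <<'E'
from h import *
s=get_state();im=cams.grab_frame("wrist")[:,:,::-1]
import pickle;pickle.dump(s,open("s5.pkl","wb"))
print(s["tcp_pos"],s["grip_width"],s["wrist_force"])
im2=cams.grab_frame("scene")[:,:,::-1]
a=cv2.resize(im[150:270,175:335],None,fx=4,fy=4,interpolation=cv2.INTER_CUBIC)
cv2.imwrite("pics/w5.png",a)
print(to_tool([.505,.290,.24],np.radians(80.4)))
E
```

```text
[0.53252857 0.0457008  0.23102897] 0.042608252610483066 [ 0.05435672 -0.46467066 -0.47138276]
(array([ 3.732,  7.293, -0.378]), np.float64(-2.2846583844710153))
```

View pics/w5.png

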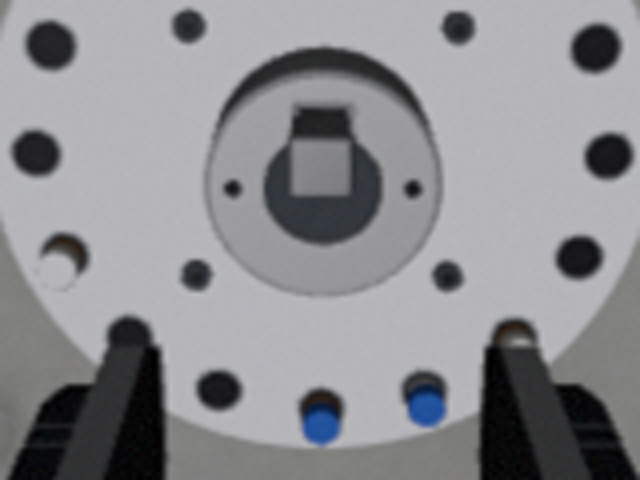

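The key stands upright in the keyway, head top face centred at crop (320.5,166.5). Now for the drift.

```bash
python3 - <<'E'
from h import *
import pickle
s=pickle.load(open("s5.pkl","rb"))
print("keytop",px2w("wrist",(320.5/4+175-.4,166.5/4+150-.4),.128,s))
print(to_tool([.505,.290,.231]))
E
```

```text
keytop [0.53341111 0.04547065 0.128     ]
[ 3.732  7.293 -0.078]
```

step_arm --commands '[[[0.5,0.9,0],[0,0,0],-0.2],[[1.1,2.1,0],[0,0,0],-0.2],[[1.7,3.3,0],[0,0,0],-0.2],[[2.3,4.5,0],[0,0,0],-0.2],[[2.9,5.7,0],[0,0,0],-0.2],[[3.4,6.7,0.3],[0,0,0],-0.2],[[3.73,7.3,1.0],[0,0,0],-0.2],[[3.73,7.3,1.9],[0,0,0],-0.2],[[3.73,7.3,2.3],[0,0,0],-0.2],[[3.73,7.3,2.3],[0,0,0],-0.2]]'

```text
time: 9.98
tcp_pos: [0.5028, 0.2894, 0.1558]
orientation: [0.182, 0.983, -0.002, -0.003]
wrist_force: [-0.3, -0.5, -0.6]
grip_width: 0.0511
finger_force: 0.0
```

step_arm --commands '[[[0,0,0],[0,0,0],-0.2],[[0,0,0],[0,0,0],-0.2]]'

```text
time: 10.15
tcp_pos: [0.5058, 0.29, 0.1603]
orientation: [0.183, 0.983, -0.0, -0.0]
wrist_force: [-1.0, -0.2, 0.4]
grip_width: 0.0514
finger_force: 0.0
```

```bash
python3 - <<'E'
from h import *
s=get_state();im=cams.grab_frame("wrist")[:,:,::-1]
import pickle;pickle.dump(s,open("s6.pkl","wb"))
print(s["tcp_pos"],s["grip_width"],s["wrist_force"])
cv2.imwrite("pics/w6.png",cv2.resize(im[130:320,130:380],None,fx=3.1,fy=3.1,interpolation=cv2.INTER_CUBIC))
E
```

```text
[0.50581485 0.29001581 0.16031628] 0.05139213113631199 [-0.99337824 -0.20908202  0.36470117]
```

View pics/w6.png

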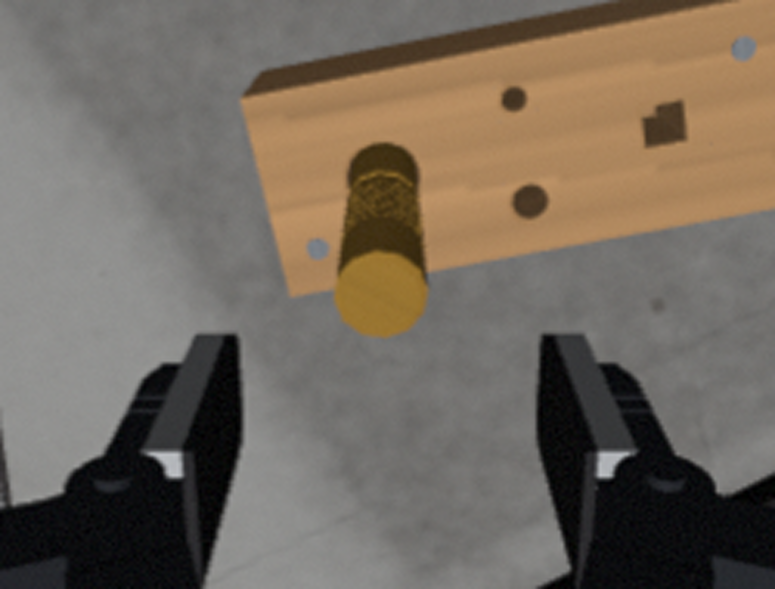

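The drift top is centred at (381.5,294). Its bore rim's near edge is at v≈143 with centre u≈383.5. The fingers are centred at u≈389.

```bash
python3 - <<'E'
from h import *
import pickle
s=pickle.load(open("s6.pkl","rb"))
f=lambda u,v,z:px2w("wrist",(u/3.1+130-.35,v/3.1+130-.35),z,s)
A=T(s)[:3,:3];tl=lambda p:(A.T@(p-s["tcp_pos"])*1e3).round(2)
d=f(381.5,294,.130);print(d,tl(d),tl(f(335,294,.13)),tl(f(428,294,.13)))
r=f(383.5,143,.045);print("rim",r,tl(r), "bore~",r+A@np.array([-.0115,0,0]))
print("small bore",f(514,99,.045),f(530,201,.045),"corners",f(243,97,.045),f(290,297,.045),"slot",f(664,124,.045))
print(to_tool([d[0],d[1],.088],s=s))
E
```

```text
[0.5050915  0.28890756 0.13      ] [ 0.27 -1.29 30.32] [  0.28 -10.95  30.32] [ 0.26  8.38 30.31]
rim [0.49573612 0.29249047 0.045     ] [ 10.27  -1.28 115.32] bore~ [0.50646914 0.28836104 0.04499711]
small bore [0.49708426 0.33244496 0.045     ] [0.52829122 0.32696743 0.045     ] corners [0.46833631 0.25958695 0.045     ] [0.53130358 0.24755232 0.045     ] slot [0.51986552 0.37082657 0.045     ]
[ 0.009 -0.042  2.411]
```

step_arm --commands '[[[0.01,-0.045,0.4],[0,0,0],-0.2],[[0.01,-0.045,1.2],[0,0,0],-0.2],[[0.01,-0.045,1.9],[0,0,0],0],[[0.01,-0.045,2.4],[0,0,0],0.2],[[0.01,-0.045,2.4],[0,0,0],0.4],[[0.01,-0.045,2.4],[0,0,0],0.6],[[0.01,-0.045,2.4],[0,0,0],0.8],[[0.01,-0.045,2.4],[0,0,0],1],[[0.01,-0.045,2.4],[0,0,0],1],[[0.01,-0.045,2.4],[0,0,0],1]]'

```text
time: 11.03
tcp_pos: [0.5053, 0.2892, 0.089]
orientation: [0.182, 0.983, 0.0, 0.0]
wrist_force: [-0.2, -0.9, -3.2]
grip_width: 0.0187
finger_force: 58.7
```

step_arm --commands '[[[0,0,-0.5],[0,0,0],1],[[0,0,-1.3],[0,0,0],1],[[0,0,-2.4],[0,0,0],1],[[0,0,-3.5],[0,0,0],1],[[0,0,-4.5],[0,0,0],1],[[0,0,-5.0],[0,0,0],1],[[0,0,-5.0],[0,0,0],1]]'

```text
time: 11.62
tcp_pos: [0.5068, 0.2901, 0.2426]
orientation: [0.182, 0.983, 0.002, 0.003]
wrist_force: [1.2, -0.5, -2.5]
grip_width: 0.0185
finger_force: 59.1
```

```bash
python3 - <<'E'
from h import *
s=get_state();print(s["tcp_pos"],s["grip_width"],s["wrist_force"],to_tool([.5328,.0456,.225]))
E
```

```text
[0.50678924 0.29008228 0.2425657 ] 0.018468773172409 [ 1.21514363 -0.52091474 -2.47086687] [-3.73  -7.299  0.565]
```

step_arm --commands '[[[-0.4,-0.8,0],[0,0,0],1],[[-1.0,-1.9,0],[0,0,0],1],[[-1.6,-3.1,0],[0,0,0],1],[[-2.2,-4.2,0],[0,0,0],1],[[-2.8,-5.3,0],[0,0,0],1],[[-3.3,-6.3,0],[0,0,0],1],[[-3.65,-7.0,0],[0,0,0],1],[[-3.76,-7.26,0.3],[0,0,0],1],[[-3.76,-7.26,0.45],[0,0,0],1],[[-3.76,-7.26,0.45],[0,0,0],1]]'

```text
time: 12.45
tcp_pos: [0.531, 0.0452, 0.223]
orientation: [0.183, 0.983, -0.0, -0.001]
wrist_force: [-0.2, -0.1, -2.6]
grip_width: 0.0188
finger_force: 59.3
```

step_arm --commands '[[[0,0,0],[0,0,0],1],[[0,0,0],[0,0,0],1]]'

```text
time: 12.62
tcp_pos: [0.5319, 0.0463, 0.2245]
orientation: [0.182, 0.983, 0.0, -0.0]
wrist_force: [0.1, -0.3, -2.3]
grip_width: 0.0185
finger_force: 59.3
```

```bash
python3 - <<'E'
from h import *
s=get_state();im=cams.grab_frame("wrist")[:,:,::-1]
import pickle;pickle.dump(s,open("s7.pkl","wb"))
print(s["tcp_pos"],s["grip_width"],s["wrist_force"],to_tool([.5328,.0456,.207]))
cv2.imwrite("pics/w7.png",cv2.resize(im[150:300,155:355],None,fx=4,fy=4,interpolation=cv2.INTER_CUBIC))
E
```

```text
[0.53193091 0.04634872 0.22453449] 0.01846372639062458 [ 0.12765118 -0.25574902 -2.30320678] [-0.032 -0.013  0.59 ]
```

View pics/w7.png

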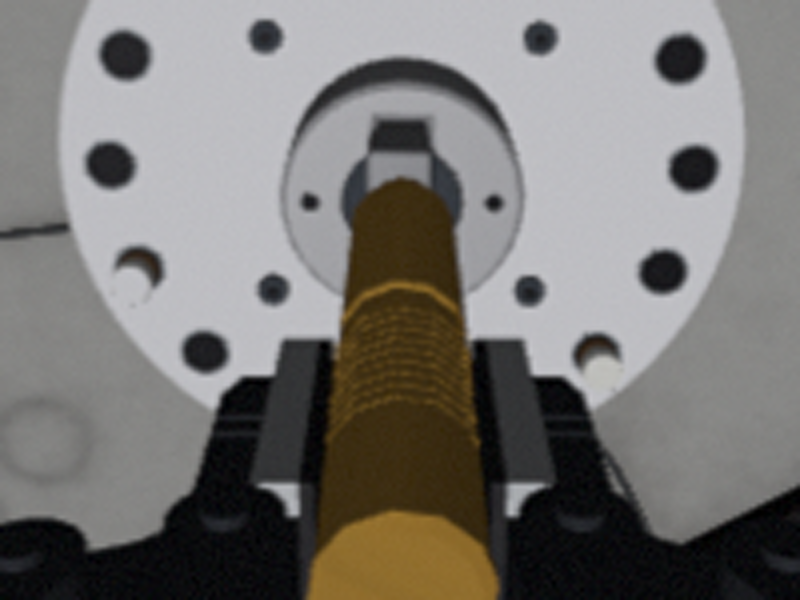

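The drift nose (404,178) lines up over the key head, centre u≈400.5. I'm lowering it in small steps.

step_arm --commands '[[[-0.03,-0.02,0.2],[0,0,0],1],[[-0.03,-0.02,0.4],[0,0,0],1],[[-0.03,-0.02,0.5],[0,0,0],1],[[-0.03,-0.02,0.5],[0,0,0],1]]'

```text
time: 13.0
tcp_pos: [0.5321, 0.0446, 0.2087]
orientation: [0.182, 0.983, -0.0, -0.001]
wrist_force: [0.9, 0.9, -3.2]
grip_width: 0.0187
finger_force: 59.3
```

step_arm --commands '[[[0,0,0.03],[0,0,0],1],[[0,0,0.06],[0,0,0],1],[[0,0,0.06],[0,0,0],1]]'

```text
time: 13.25
tcp_pos: [0.5327, 0.0444, 0.2079]
orientation: [0.182, 0.983, 0.0, 0.0]
wrist_force: [-0.9, 0.1, -2.0]
grip_width: 0.0183
finger_force: 59.3
```

step_arm --commands '[[[0,0.02,0.03],[0,0,0],1],[[0,0.02,0.05],[0,0,0],1],[[0,0.02,0.05],[0,0,0],1]]'

```text
time: 13.5
tcp_pos: [0.5331, 0.045, 0.2066]
orientation: [0.182, 0.983, 0.0, 0.0]
wrist_force: [-0.1, 0.3, -1.2]
grip_width: 0.0183
finger_force: 59.5
```

step_arm --commands '[[[0,0,0.03],[0,0,0],1],[[0,0,0.03],[0,0,0],1]]'

```text
time: 13.67
tcp_pos: [0.5332, 0.045, 0.2058]
orientation: [0.182, 0.983, 0.0, 0.0]
wrist_force: [-0.6, 0.8, 3.0]
grip_width: 0.0188
finger_force: 60.0
```

step_arm --commands '[[[0,0,0.03],[0,0,0],1],[[0,0,0.03],[0,0,0],1]]'

```text
time: 13.83
tcp_pos: [0.5333, 0.045, 0.205]
orientation: [0.182, 0.983, 0.0, 0.0]
wrist_force: [-1.0, -0.1, 4.7]
grip_width: 0.0183
finger_force: 60.3
```

step_arm --commands '[[[0,0,0.03],[0,0,0],1],[[0,0,0.03],[0,0,0],1]]'

```text
time: 14.0
tcp_pos: [0.5333, 0.045, 0.2042]
orientation: [0.182, 0.983, 0.0, 0.001]
wrist_force: [-0.9, 0.0, 8.8]
grip_width: 0.0185
finger_force: 60.7
```

First tap done. Lifting the drift off, then going back down.

step_arm --commands '[[[0,0,-0.2],[0,0,0],1],[[0,0,-0.4],[0,0,0],1],[[0,0,-0.4],[0,0,0],1],[[0,0,-0.2],[0,0,0],1],[[0,0,-0.1],[0,0,0],1],[[0,0,-0.04],[0,0,0],1],[[0,0,-0.02],[0,0,0],1],[[0,0,-0.02],[0,0,0],1]]'

```text
time: 14.67
tcp_pos: [0.5327, 0.0449, 0.204]
orientation: [0.182, 0.983, -0.0, -0.0]
wrist_force: [-1.8, 1.2, 1.8]
grip_width: 0.0185
finger_force: 59.9
```

step_arm --commands '[[[0,0,0.02],[0,0,0],1],[[0,0,0.04],[0,0,0],1],[[0,0,0.04],[0,0,0],1]]'

```text
time: 14.92
tcp_pos: [0.5331, 0.045, 0.2035]
orientation: [0.182, 0.983, 0.0, 0.0]
wrist_force: [-2.4, 0.4, 12.0]
grip_width: 0.0185
finger_force: 61.1
```

step_arm --commands '[[[0,0,0.03],[0,0,0],1],[[0,0,0.03],[0,0,0],1]]'

```text
time: 15.08
tcp_pos: [0.5332, 0.045, 0.2028]
orientation: [0.182, 0.983, 0.0, 0.0]
wrist_force: [-3.3, 0.5, 14.8]
grip_width: 0.0184
finger_force: 61.4
```

step_arm --commands '[[[0,0,0.03],[0,0,0],1],[[0,0,0.03],[0,0,0],1],[[0,0,0.03],[0,0,0],1]]'

```text
time: 15.33
tcp_pos: [0.5333, 0.0451, 0.2021]
orientation: [0.182, 0.983, 0.0, 0.001]
wrist_force: [-3.3, 0.7, 18.3]
grip_width: 0.0185
finger_force: 61.7
```

step_arm --commands '[[[0,0,-0.2],[0,0,0],1],[[0,0,-0.4],[0,0,0],1],[[0,0,-0.4],[0,0,0],1],[[0,0,-0.15],[0,0,0],1],[[0,0,-0.08],[0,0,0],1],[[0,0,-0.04],[0,0,0],1],[[0,0,-0.04],[0,0,0],1]]'

```text
time: 15.92
tcp_pos: [0.5328, 0.0449, 0.2022]
orientation: [0.182, 0.983, -0.0, -0.0]
wrist_force: [-1.7, 0.0, 6.3]
grip_width: 0.0185
finger_force: 60.3
```

step_arm --commands '[[[0,0,0.02],[0,0,0],1],[[0,0,0.02],[0,0,0],1]]'

```text
time: 16.08
tcp_pos: [0.5331, 0.0449, 0.2021]
orientation: [0.182, 0.983, -0.0, 0.0]
wrist_force: [-2.9, -0.5, 14.2]
grip_width: 0.0186
finger_force: 61.2
```

step_arm --commands '[[[0,0,0.03],[0,0,0],1],[[0,0,0.05],[0,0,0],1],[[0,0,0.05],[0,0,0],1]]'

```text
time: 16.33
tcp_pos: [0.5334, 0.045, 0.2012]
orientation: [0.182, 0.983, 0.0, 0.001]
wrist_force: [-4.7, 1.0, 22.2]
grip_width: 0.0183
finger_force: 62.2
```

step_arm --commands '[[[0,0,0.03],[0,0,0],1],[[0,0,0.03],[0,0,0],1],[[0,0,0.03],[0,0,0],1]]'

```text
time: 16.58
tcp_pos: [0.5335, 0.045, 0.2005]
orientation: [0.182, 0.983, 0.0, 0.001]
wrist_force: [-3.4, -0.1, 24.5]
grip_width: 0.0185
finger_force: 62.4
```

step_arm --commands '[[[0,0,0.03],[0,0,0],1],[[0,0,0.03],[0,0,0],1],[[0,0,0.03],[0,0,0],1]]'

```text
time: 16.83
tcp_pos: [0.5336, 0.0451, 0.1998]
orientation: [0.182, 0.983, 0.0, 0.001]
wrist_force: [-5.0, 1.5, 27.2]
grip_width: 0.0182
finger_force: 62.8
```

step_arm --commands '[[[0,0,0.02],[0,0,0],1],[[0,0,0.03],[0,0,0],1],[[0,0,0.03],[0,0,0],1]]'

```text
time: 17.08
tcp_pos: [0.5338, 0.0451, 0.1992]
orientation: [0.182, 0.983, 0.0, 0.001]
wrist_force: [-5.5, 0.4, 32.9]
grip_width: 0.0187
finger_force: 63.2
```

step_arm --commands '[[[0,0,-0.2],[0,0,0],1],[[0,0,-0.6],[0,0,0],1],[[0.03,0,-0.86],[0,0,0],1],[[0.03,0,-0.86],[0,0,0],1],[[0.03,0,-0.86],[0,0,0],1],[[0.03,0,-0.86],[0,0,0],1]]'

```text
time: 17.58
tcp_pos: [0.5318, 0.0453, 0.2229]
orientation: [0.182, 0.983, -0.0, -0.0]
wrist_force: [-0.3, -0.6, -3.7]
grip_width: 0.0188
finger_force: 59.4
```

```bash
python3 - <<'E'
from h import *
import pickle
s=get_state();im=cams.grab_frame("wrist")[:,:,::-1];pickle.dump(s,open("s8.pkl","wb"))
cv2.imwrite("pics/w8.png",im)
s7=pickle.load(open("s7.pkl","rb"))
print(s["tcp_pos"],s7["tcp_pos"],s["wrist_force"])
a=cv2.cvtColor(cv2.imread("pics/w7.png"),cv2.COLOR_BGR2GRAY)
b=cv2.cvtColor(cv2.resize(im[150:300,155:355],None,fx=4,fy=4,interpolation=cv2.INTER_CUBIC),cv2.COLOR_BGR2GRAY)
# drift top/knurl slip
for n,(r0,r1,c0,c1) in {"drifttop":(490,585,290,510),"knurl":(270,430,350,460),"head":(105,172,350,450),"holeL":(185,218,292,328),"holeR":(185,218,476,512),"fingerL":(330,400,260,335)}.items():
    r=cv2.matchTemplate(b[max(r0-40,0):r1+40,c0-30:c1+30],a[r0:r1,c0:c1],cv2.TM_CCOEFF_NORMED)
    _,m,_,p=cv2.minMaxLoc(r);print(n,p[0]-30,p[1]-min(40,r0),round(m,3))
A=T(s7)[:3,:3]
for ss,lab in((s7,"s7"),(s,"s8")):
  for g in(9.5,5,4,3,2,1):
    q=np.array([.5330,.0455,.118+g/1e3])+T(ss)[:3,:3]@np.array([.007,0,0])
    print(lab,g,((w2px("wrist",q,ss)[0]-[155,150]+.4)*4).round(1))
for k,x in(("a",a),("b",b)): print(k,x[100:185:3,385:415].mean(1).round(0))
E
```

```text
[0.53175655 0.04526696 0.22288483] [0.53193091 0.04634872 0.22453449] [-0.34410152 -0.59574651 -3.70367369]
drifttop 0 0 0.999
knurl 0 0 0.986
head 7 -3 0.922
holeL 4 2 0.985
holeR 5 1 0.988
fingerL 0 0 1.0
s7 9.5 [398.7 147.4]
s7 5 [398.7 141.4]
s7 4 [398.8 140.1]
s7 3 [398.8 138.8]
s7 2 [398.8 137.5]
s7 1 [398.8 136.2]
s8 9.5 [403.9 148.7]
s8 5 [403.8 142.6]
s8 4 [403.8 141.3]
s8 3 [403.8 140. ]
s8 2 [403.8 138.7]
s8 1 [403.8 137.4]
a [166. 166. 166. 164. 155. 135. 105.  65.  39.  33.  37.  38.  38.  38.
  38.  36.  46.  78. 115. 134. 142. 142. 140. 140. 140. 127.  98.  61.
  46.]
b [166. 165. 166. 167. 165. 137.  90.  51.  36.  36.  36.  37.  35.  44.
  71. 108. 133. 142. 142. 140. 140. 140. 139. 140. 139. 126.  98.  61.
  46.]
```

The drift has not slipped. The head edge's row shift (−8.5 px against a predicted −8.7 px for a 2 mm gap) confirms the gap is about 2 mm. Now returning the drift.

```bash
python3 - <<'E'
from h import *
print(to_tool([.5055,.2889,.235]))
E
```

```text
[ 3.728  7.267 -0.406]
```

step_arm --commands '[[[0.3,0.6,-0.4],[0,0,0],1],[[0.8,1.6,-0.4],[0,0,0],1],[[1.4,2.7,-0.4],[0,0,0],1],[[2.0,3.9,-0.4],[0,0,0],1],[[2.6,5.1,-0.4],[0,0,0],1],[[3.1,6.1,-0.4],[0,0,0],1],[[3.5,6.8,-0.4],[0,0,0],1],[[3.7,7.2,-0.4],[0,0,0],1],[[3.73,7.27,-0.1],[0,0,0],1],[[3.73,7.27,0.2],[0,0,0],1]]'

```text
time: 18.47
tcp_pos: [0.5059, 0.2892, 0.2167]
orientation: [0.182, 0.983, -0.0, 0.0]
wrist_force: [-0.5, 0.6, -3.5]
grip_width: 0.0185
finger_force: 59.6
```

step_arm --commands '[[[0,0,0.7],[0,0,0],1],[[0,0,1.4],[0,0,0],1],[[0,0,2.1],[0,0,0],1],[[0,0,2.4],[0,0,0],1],[[0,0,2.4],[0,0,0],1],[[0,0,2.4],[0,0,0],1]]'

```text
time: 18.97
tcp_pos: [0.5059, 0.288, 0.1452]
orientation: [0.183, 0.983, -0.0, -0.0]
wrist_force: [-0.9, -0.1, -2.7]
grip_width: 0.0186
finger_force: 59.5
```

```bash
python3 - <<'E'
from h import *
s=get_state();print(s["tcp_pos"],s["wrist_force"],to_tool([.5055,.2889,.110]))
E
```

```text
[0.50591976 0.28799705 0.14523417] [-0.93169103 -0.09603721 -2.66110677] [0.023 0.024 1.174]
```

step_arm --commands '[[[0.02,0.02,0.3],[0,0,0],1],[[0.02,0.02,0.6],[0,0,0],1],[[0.02,0.02,0.8],[0,0,0],1],[[0.02,0.02,1.0],[0,0,0],1],[[0.02,0.02,1.0],[0,0,0],1]]'

```text
time: 19.38
tcp_pos: [0.5049, 0.2895, 0.1143]
orientation: [0.182, 0.983, -0.0, -0.001]
wrist_force: [-0.8, 0.1, -2.5]
grip_width: 0.0186
finger_force: 59.6
```

step_arm --commands '[[[0,0,0.1],[0,0,0],1],[[0,0,0.2],[0,0,0],1],[[0,0,0.3],[0,0,0],1],[[0,0,0.3],[0,0,0],1]]'

```text
time: 19.72
tcp_pos: [0.5052, 0.2896, 0.106]
orientation: [0.182, 0.983, -0.0, -0.0]
wrist_force: [0.1, -1.3, -3.8]
grip_width: 0.0185
finger_force: 59.6
```

step_arm --commands '[[[0,0,0.15],[0,0,0],1],[[0,0,0.3],[0,0,0],1],[[0,0,0.4],[0,0,0],1],[[0,0,0.5],[0,0,0],1],[[0,0,0.54],[0,0,0],1],[[0,0,0.54],[0,0,0],1]]'

```text
time: 20.22
tcp_pos: [0.5053, 0.2897, 0.0898]
orientation: [0.182, 0.983, -0.0, -0.0]
wrist_force: [-1.4, -2.8, -4.6]
grip_width: 0.0187
finger_force: 59.6
```

Now I'll release it gently and retreat upward.

step_arm --commands '[[[0,0,0],[0,0,0],0.4],[[0,0,0],[0,0,0],0.1],[[0,0,0],[0,0,0],-0.2],[[0,0,0],[0,0,0],-0.2],[[0,0,0],[0,0,0],-0.2],[[0,0,-0.5],[0,0,0],-0.2],[[0,0,-1.5],[0,0,0],-0.2],[[0,0,-2.4],[0,0,0],-0.2],[[0,0,-2.4],[0,0,0],-0.2],[[0,0,-2.4],[0,0,0],-0.2]]'

```text
time: 21.05
tcp_pos: [0.5065, 0.2903, 0.1639]
orientation: [0.182, 0.983, 0.001, 0.001]
wrist_force: [0.8, -0.3, -0.3]
grip_width: 0.0508
finger_force: 0.0
```

```bash
python3 - <<'E'
from h import *
import pickle
s=get_state();im=cams.grab_frame("wrist")[:,:,::-1]
s6=pickle.load(open("s6.pkl","rb"));print(s["tcp_pos"],s6["tcp_pos"],s["grip_width"],s["wrist_force"])
a=cv2.imread("pics/w6.png",0);b=cv2.cvtColor(cv2.resize(im[130:320,130:380],None,fx=3.1,fy=3.1,interpolation=cv2.INTER_CUBIC),cv2.COLOR_BGR2GRAY)
for n,(r0,r1,c0,c1) in {"top":(245,340,330,435),"bores":(80,220,495,700)}.items():
    r=cv2.matchTemplate(b[r0-40:r1+40,c0-40:c1+40],a[r0:r1,c0:c1],cv2.TM_CCOEFF_NORMED)
    _,m,_,p=cv2.minMaxLoc(r);print(n,p[0]-40,p[1]-40,round(m,3))
# head gap, scene/top change check vs start
for n in("top","scene"):
    x=cams.grab_frame(n)[:,:,::-1];cv2.imwrite(f"pics/{n}1.png",x)
t0=cv2.imread("pics/top0.png");t1=cv2.imread("pics/top1.png")
d=(cv2.absdiff(t0,t1).max(2)>40).astype(np.uint8)
nn,_,st,ce=cv2.connectedComponentsWithStats(d);print([(q[:5].tolist()) for q in st[1:] if q[4]>15])
E
```

```text
[0.50652349 0.29032072 0.16387094] [0.50581485 0.29001581 0.16031628] 0.05083034360200539 [ 0.78036336 -0.30480007 -0.28570562]
top -1 -9 0.99
bores -5 -6 0.991
[[0, 133, 176, 251, 26569], [117, 136, 16, 34, 78], [244, 207, 5, 7, 26], [60, 229, 28, 17, 254], [191, 371, 8, 13, 66], [2, 380, 5, 4, 19]]
```

```bash
python3 -c "
from plant import ticket;print(ticket.finish_job())"
```

```text
the job is handed in; nothing more can be done
None
```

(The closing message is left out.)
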